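Run a batch of sauce pots through the leak tester

TASK

The leak tester still holds a pot from the last run: take it out and stand it upright on the dark wooden board, midway between the two squat jars, and stand every pot waiting on the bench upright on the floor of the tester's tray. Then press the tester's lid fully shut, past its catch, and only after that turn the air valve's lever until it lies in line with the brass set pointer underneath it. Do not shift the jars or the other things on the bench.

Things in the scene. Friction and masses are not known exactly. Their poses are not given: they have to be found in the camera images.
- tester: white leak tester, fixed. Its open tray is 190 mm (x) by 230 mm (y) outside, 60 mm high, walls and floor 10 mm thick: the inner floor (170 by 210 mm) is 10 mm above the bench. Origin: centre of the tray's underside. Lid hinge on its +x side; front, with the catch, on its -x side. A console 70 mm wide, 50 mm high adjoins the tray's -y end
- lid (a joint): lid, a plate 8 mm thick, 204 mm deep from the hinge, 230 mm wide. Hinge axis along the tester's y at its x = +95 mm, 60.5 mm above the bench, in the plane of the lid's underside. Value in rad: 0 shut, 1.57 upright; starts open at 1.7 to 1.95, leaning outwards; stop at 2.05. The stiff hinge holds it at any angle (5 N at the edge moves it)
- lid_edge (a point): middle of the lid's free front edge, half way through its thickness, 204 mm from the hinge. A lip 24 mm tall, 90 mm wide hangs there from the underside. The last 17 mm of its way down run over a spring catch: about 10 to 15 N, pressed down near this edge, snaps the lid home, where it stays
- board: dark wooden board fixed on the bench, 90 mm (x) by 230 mm (y), 8 mm thick; origin at the centre of its underside
- board_mid (a point): centre of the board's upper face, midway between the two jars
- jar1: squat amber jar with a brass-coloured lid, 62 mm in diameter, 62 mm tall, loose, standing on the board; origin at the centre of its underside. Not to be shifted
- jar2: like jar1, at the other end of the board, 152 mm centre to centre from jar1
- tested_pot: closed sauce pot, an upright cylinder 56 mm in diameter and 40 mm tall, clear with dark filling and a white screw lid, 120 g; origin at the centre of its underside, z up. At the start it stands in the tester's tray: the pot from the last run
- pot1: closed sauce pot, an upright cylinder 56 mm in diameter and 40 mm tall, clear with dark filling and a white screw lid, 120 g; origin at the centre of its underside, z up. Starts waiting on the bench (may be absent: two to four are present)
- pot2: closed sauce pot, an upright cylinder 56 mm in diameter and 40 mm tall, clear with dark filling and a white screw lid, 120 g; origin at the centre of its underside, z up. Starts waiting on the bench (may be absent: two to four are present)
- pot3: closed sauce pot, an upright cylinder 56 mm in diameter and 40 mm tall, clear with dark filling and a white screw lid, 120 g; origin at the centre of its underside, z up. Starts waiting on the bench (may be absent: two to four are present)
- pot4: closed sauce pot, an upright cylinder 56 mm in diameter and 40 mm tall, clear with dark filling and a white screw lid, 120 g; origin at the centre of its underside, z up. Starts waiting on the bench (may be absent: two to four are present)
- valve: fixed steel air valve on the bench: base block 90 by 90 mm, 30 mm high, with a dial on top; origin at the centre of its underside, the stem is its z axis. A pipe stub sticks out 40 mm to its -y
- lever (a joint): black valve lever turning about the valve's z axis: angle in rad from the valve's x axis, anticlockwise from above positive, 0 closed to 1.57 open; starts at 0 to 0.2, stays where left (0.22 N m to turn). A bar 14 mm wide, its underside 60 mm and its top 76 mm above the bench, reaching 100 mm out from the axis; hub of radius 16 mm
- lever_tip (a point): middle of the lever's outer end, 100 mm from the axis, 68 mm above the bench
- set_pointer (a joint): flat brass pointer under the lever, on the same axis and with the same zero and sense as the lever; shows the angle wanted, 0.7 to 1.2 rad, and stays put. 37 mm above the bench, reaching 120 mm out from the axis, 20 mm beyond the lever
- set_pointer_tip (a point): outer tip of the brass set pointer, 120 mm from the axis
- scale: bystander: black pocket scale 70 by 115 by 18 mm, loose on the bench
- tube_rack: bystander: white rack with glass tubes, 60 by 170 mm, 96 mm tall, loose on the bench
- sauce_bottle: bystander: dark sauce bottle 66 mm in diameter, 200 mm tall, loose on the bench
Not all that is in view belongs to the job. Leave any purple look-alike of the valve alone.

How it is judged:
On the way, in this order (a step that is already met when the one before it is completed fails the run):
1. the tested pot stands midway between the jars and every waiting pot stands in the tester's tray (horizontal distance between tested_pot and board_mid below 0.015 m and z of tested_pot in the frame of board_mid below 0.006 m and angle between tested_pot's own z axis and vertical below 0.15 rad and linear speed of each of tested_pot, pot1, pot2, pot3, pot4 below 0.03 m/s and x of pot1 in the frame of tester between -0.065 and 0.065 m and y of pot1 in the frame of tester between -0.085 and 0.085 m and z of each of pot1, pot2, pot3, pot4 in the frame of tester below 0.018 m and angle between each of pot1, pot2, pot3, pot4's own z axis and vertical below 0.2 rad and x of pot2 in the frame of tester between -0.065 and 0.065 m and y of pot2 in the frame of tester between -0.085 and 0.085 m and x of pot3 in the frame of tester between -0.065 and 0.065 m and y of pot3 in the frame of tester between -0.085 and 0.085 m and x of pot4 in the frame of tester between -0.065 and 0.065 m and y of pot4 in the frame of tester between -0.085 and 0.085 m), for 0.2 s.
2. the lid is pressed shut past its catch (value of joint lid below 0.02 rad), for 0.3 s.
3. the lever lies in line with the set pointer, the lid being shut (angle between the x axis of lever_tip and the x axis of set_pointer_tip, either way round below 0.087 rad and velocity of joint lever between -0.05 and 0.05 rad/s and value of joint lid below 0.02 rad), for 0.3 s.
At the end, for the whole second after the job is handed in: every waiting pot stands upright on the floor of the tester's tray; the tested pot stands upright on the board, within 15 mm of the midpoint between the jars; the lid is shut past its catch (within 0.02 rad); the lever is within 5 degrees (0.087 rad) of the set pointer; all at rest (all of step 1 and all of step 3); the robot touches nothing.
It fails at once if the jar1 is shifted by more than 20 mm or knocked over (distance of jar1 from where it was at the start of the episode above 0.02 m or angle between jar1's own z axis and vertical above 0.4 rad).
It fails at once if the jar2 is shifted by more than 20 mm or knocked over (distance of jar2 from where it was at the start of the episode above 0.02 m or angle between jar2's own z axis and vertical above 0.4 rad).
It fails at once if the scale is shifted by more than 30 mm or knocked over (distance of scale from where it was at the start of the episode above 0.03 m or angle between scale's own z axis and vertical above 0.4 rad).
It fails at once if the tube rack is shifted by more than 30 mm or knocked over (distance of tube_rack from where it was at the start of the episode above 0.03 m or angle between tube_rack's own z axis and vertical above 0.4 rad).
It fails at once if the sauce bottle is shifted by more than 30 mm or knocked over (distance of sauce_bottle from where it was at the start of the episode above 0.03 m or angle between sauce_bottle's own z axis and vertical above 0.4 rad).
Of pot1, pot2, pot3, pot4 only 2 to 4 are there at a start; the rules pass over those that are not, and their reading is None.
At some moment in a run one of pot1, pot2, pot3, pot4 may be knocked a few centimetres aside while the robot is not near it.
It also fails if it takes over 210 s, if anything falls off the work surface, if the arm or the gripper's body presses on something with over 40 N, if the wrist force passes 120 N, or if a joint passes its speed limit or range.

ROBOT

A 7-joint arm with a two-finger parallel gripper is mounted at the origin on the work surface. World frame = base frame: x ahead of the robot, y to its left, z up, the work surface at z = 0. Lengths are in m, angles in rad, forces in N, time in s.
With the tool pointing down it reaches from about 0.425 to 0.925 m from the base axis. Payload 6.8 kg.
Tool frame: the origin (TCP) lies between the finger pads; the fingertips stand 22 mm ahead of it and the grasp point (between the pads) lies 3 mm ahead of it (bot.tip_reach is the distance from the TCP to the fingertips, in m); z points along the fingers, x is the direction in which the jaws open and shut, and the axes are right-handed (so a half turn about z gives the same grasp; the last joint's range is limited). The gripper opens to 85 mm and grips with 20 to 120 N. Pads are 22 mm wide; open, the fingers measure 114 mm over their backs; the gripper's body (76 mm by 85 mm) begins 54 mm behind the grasp point. The pads swing forward as they close: fully open they stand 13 mm farther back than shut.
Start: joints at [1.038, 0.477, 0.022, 1.555, -0.011, 1.109, -0.083], TCP at [0.278, -0.615, 0.253] pointing down, gripper open.
Joint ranges: [-2.96, 2.96], [-0.34, 2.1], [-1.41, 1.46], [0.24, 2.44], [-1.37, 4.51], [0.17, 1.92], [-2.96, 2.96]. Speed limits (rad/s): [2.39, 2.39, 3.14, 3.14, 3.14, 3.14, 3.14].

INTERFACE

Orientations are given as a unit quaternion [w, x, y, z].
In Python, from station import bot gives the robot as it stands.
- The arm moves only by the tool step_arm, never from a script. Its argument "targets" is a list of rows, each a list of 5 numbers: the shift along the tool's x, y, z in mm, then the turn about the tool's z in degrees, then the closure, from 0 (fully open) to 1 (shut). In form: [[dx, dy, dz, spin, jaw], ...]. A call has 1 to 20 rows; each row is the pose to reach, as a shift and turn from the pose commanded when the call began, along the tool's axes at that moment; what a row does not reach only later rows make up. A row lasts 1/12 s, in which the tool goes at most 41.7 mm and 7.16 degrees, less where a joint would pass 70% of its speed; a pose out of reach is approached as far as the arm can. A call with a gripper value outside its range is refused whole. The fingers move at their own pace and stop on an object; "newtons" is the grip in N (left out, the last holds). Time passes only in rows, so rows that repeat a pose let the fingers close. It gives the time, the measured TCP pose, the force and the opening at its end, in the units of the state.
- bot.get_obs(): the state, without advancing time (a new reading comes with each control period).
- bot.read_camera(name): name is "scene" or "top"; returns a dict with "frame" (420x560x3 uint8, red, green, blue), "z_map" (420x560 float32, m along the optical axis (not along the pixel's ray), 0 where there is no reading), "fov_y" (degrees; the focal length in pixels is half the picture's height over the tangent of half this angle, whatever the lens; pixels are square), "cx", "cy" (the principal point, pixels), "R" (3x3) and "t" (3): a world point X has camera coordinates R X + t. Camera axes: x right, y down, z forward; pixel columns grow to the right and rows downward; lengths in m; the calibration is good to about 2 mm. A picture is of the moment at which its call begins.
- bot.hand_in(): hands the job in, once; it reports no verdict.
The state is a dict: "t": time; "q": joint angles; "joint_vel": joint speeds; "joint_torque": joint torques, N m; "eef_pos": TCP position; "tool_rot": TCP orientation; "contact_force": force on the tool from outside, world axes, zero at the start; "torque": the same for the moment, N m; "gripper_width": opening from 0.0 (shut) to 1.0 (fully open).
Only numpy, scipy, OpenCV 4.12 (cv2) and the standard library are available. Lean on these libraries where they do the work, as an engineer would, in place of code of your own. Each camera call takes 0.05 s, during which the arm holds its last target.

## Working session

There is one attempt and no reset: what is moved stays moved. The work goes in short steps, Python scripts to look and compute and a tool call to move; the robot and the scene stay as the last step left them, time stands still between calls to the robot, and variables do not carry over. Pictures are saved under pics/ and viewed, and the job is handed in when it is done.

Besides the shell and the picture viewer there is one more tool, called after "Call:" as name(argument=value, ...) on one line, values as JSON. step_arm: Moves the arm, as the interface text tells. Its arguments: {"type":"object","properties":{"targets":{"type":"array"},"newtons":{"type":"number"}},"required":["targets"]}

```bash
ls; mkdir -p pics; python3 - <<'E'
from station import bot
import cv2,numpy as np
for n in("scene","top"):
    c=bot.read_camera(n); cv2.imwrite(f"pics/{n}0.png",cv2.cvtColor(c["frame"],cv2.COLOR_RGB2BGR))
    print(n,c["fov_y"],c["cx"],c["cy"],c["R"],c["t"])
print(bot.get_obs(), bot.tip_reach)
E
```

```text
pics
scene 43.208493814197894 275.00947075409607 209.67094243735426 [[-0.36795333  0.92979042 -0.01000634]
 [ 0.7389598   0.2858686  -0.61009634]
 [-0.56440124 -0.23188126 -0.79226405]] [ 0.18914329 -0.3316579   1.78231696]
top 49.02341133114638 280.38162815474186 209.7139586695825 [[-3.02474438e-02 -9.99542428e-01 -1.66432788e-04]
 [-9.78423821e-01  2.96424137e-02 -2.04470421e-01]
 [ 2.04381795e-01 -6.02186578e-03 -9.78872729e-01]] [0.00904137 0.49842351 1.63336664]
{'t': 0.1, 'q': array([ 1.03791182,  0.47769989,  0.02235336,  1.5563077 , -0.01147812,
        1.10930222, -0.08307426]), 'joint_vel': array([ 0.0001717 , -0.00109506,  0.00033842, -0.00451492, -0.00075283,
       -0.00034164, -0.00148551]), 'joint_torque': array([ 3.70762922e-03, -5.97768402e+01,  1.61337532e+00, -2.81957585e+01,
        1.28501700e-02,  4.98360590e-03,  1.75672324e-05]), 'eef_pos': array([ 0.27797098, -0.61458585,  0.25245384]), 'tool_rot': array([-3.70792712e-04,  8.40287421e-01, -5.42140590e-01, -7.02562657e-04]), 'contact_force': array([-0.13361298,  0.60765246, -0.00147731]), 'torque': array([ 0.0558478 , -0.01606142, -0.02149566]), 'gripper_width': 0.9948426269106979} 0.022
```

View pics/scene0.png

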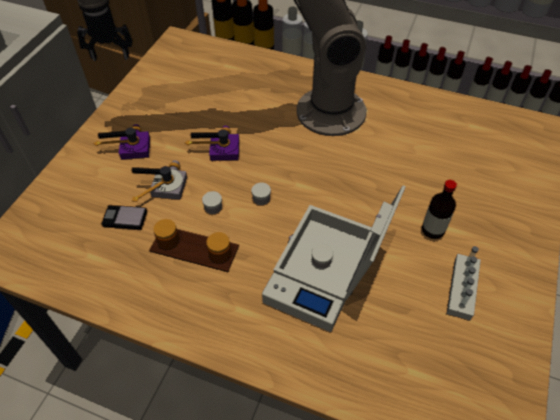

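View pics/top0.png

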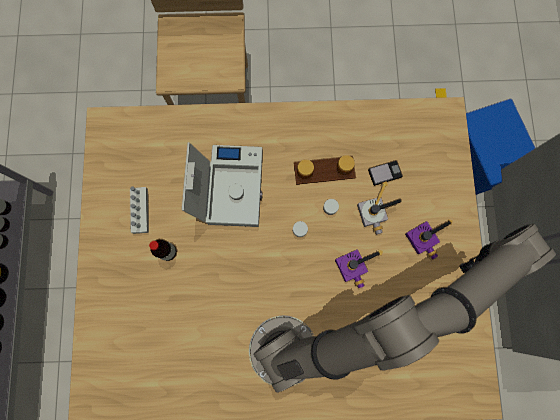

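```bash
cat > h.py <<'E'
from station import bot
import cv2,numpy as np
def cam(n):
    c=bot.read_camera(n); f=210/np.tan(np.radians(c["fov_y"])/2)
    z=c["z_map"]; v,u=np.mgrid[0:420,0:560]
    P=np.stack([(u-c["cx"])/f*z,(v-c["cy"])/f*z,z],-1)
    W=(P-c["t"])@c["R"]   # R^T (P-t)
    W[z==0]=np.nan
    c["W"]=W; c["f"]=f
    return c
def proj(c,X):
    p=np.asarray(X)@c["R"].T+c["t"]
    return np.stack([p[...,0]/p[...,2]*c["f"]+c["cx"],p[...,1]/p[...,2]*c["f"]+c["cy"]],-1)
def crop(c,u0,u1,v0,v1,s,name):
    im=cv2.cvtColor(c["frame"],cv2.COLOR_RGB2BGR)[v0:v1,u0:u1]
    cv2.imwrite("pics/"+name,cv2.resize(im,None,fx=s,fy=s,interpolation=cv2.INTER_CUBIC))
def ray(c,u,v,z):
    d=np.array([(u-c["cx"])/c["f"],(v-c["cy"])/c["f"],1])@c["R"]; o=-c["R"].T@c["t"]
    return o+d*(z-o[2])/d[2]
E
python3 - <<'E'
from h import *
s=cam("scene");t=cam("top")
crop(s,80,380,120,330,2.6,"s1.png");crop(t,170,410,140,290,3.3,"t1.png")
for n,c in(("scene",s),("top",t)):
    W=c["W"]
    for lo,hi in((-.005,.005),(.035,.046),(.06,.066)):pass
    m=(abs(W[...,2])<.02)
    print(n,np.nanmedian(W[...,2][m]))
# pots: white pixels at z .03-.05 ; top surfaces
    fr=c["frame"].astype(int)
    for lo,hi,nm in((.03,.047,"pot"),(.044,.056,"potT"),(.06,.08,"jar")):
        m=((W[...,2]>lo)&(W[...,2]<hi)).astype(np.uint8)
        k,l,st,ce=cv2.connectedComponentsWithStats(m,connectivity=4)
        for i in range(1,k):
            if st[i,4]>25:
                w=W[l==i]; print(nm,st[i],ce[i].round(1),np.median(w,0).round(4),((w.min(0)+w.max(0))/2).round(4),(w.max(0)-w.min(0)).round(3), fr[l==i].mean(0).round())
E
```

```text
scene -0.000805288692721964
pot [473   0  19   4  51] [482.2   1.1] [-0.7862  0.3714  0.0375] [-0.795   0.3704  0.0386] [0.038 0.067 0.017] [51. 49. 49.]
pot [496   0  25  10  99] [507.2   5.1] [-0.791   0.4677  0.0386] [-0.7953  0.4677  0.0386] [0.044 0.091 0.017] [49. 48. 47.]
pot [523   3  26  12 103] [534.2  10.1] [-0.7912  0.57    0.0381] [-0.8003  0.5733  0.0384] [0.054 0.092 0.017] [49. 48. 47.]
pot [48 14 14 15 67] [54.7 21.1] [-0.0652 -1.1463  0.038 ] [-0.0613 -1.1474  0.0385] [0.084 0.023 0.017] [54. 51. 45.]
pot [  0  27  50  46 265] [23.4 49.2] [ 0.129  -1.1454  0.0387] [ 0.1217 -1.148   0.0384] [0.287 0.029 0.017] [50. 48. 42.]
pot [309 102  46  20 219] [330.9 113.8] [0.0586 0.0192 0.0368] [0.035  0.0034 0.0385] [0.088 0.139 0.017] [38. 34. 30.]
pot [ 94 132  55  20 321] [126.6 141.8] [ 0.4038 -0.5323  0.0347] [ 0.3963 -0.5585  0.0382] [0.107 0.152 0.016] [72. 38. 54.]
pot [185 134  54  21 351] [217.9 143.9] [ 0.3102 -0.2612  0.0344] [ 0.2945 -0.291   0.0378] [0.102 0.161 0.015] [75. 39. 58.]
pot [132 170  54  32 417] [162.6 184.3] [ 0.5089 -0.3483  0.0338] [ 0.5224 -0.3
[... 6132 characters left out ...]
6  0.0692] [ 0.6543 -0.1034  0.0696] [0.059 0.056 0.019] [171. 138.  62.]
jar [203 161   9  61 189] [207.2 193.7] [0.5565 0.2592 0.0668] [0.5735 0.2596 0.07  ] [0.223 0.029 0.02 ] [100. 102.  96.]
jar [371 198  31  16 147] [384.4 205.2] [ 0.4994 -0.3776  0.0744] [ 0.499  -0.3885  0.0703] [0.051 0.112 0.019] [46. 44. 42.]
jar [422 221  29  19 139] [434.5 230.4] [ 0.3995 -0.549   0.0749] [ 0.4029 -0.5617  0.0705] [0.064 0.104 0.019] [40. 39. 39.]
jar [357 251  23  14  86] [368.  257.1] [ 0.3138 -0.3104  0.0743] [ 0.3122 -0.3099  0.0733] [0.043 0.08  0.013] [39. 37. 34.]
jar [350 260   7   9  32] [353.4 264.8] [ 0.2872 -0.258   0.0756] [ 0.2908 -0.2557  0.0705] [0.028 0.023 0.019] [58. 59. 62.]
```

View pics/s1.png

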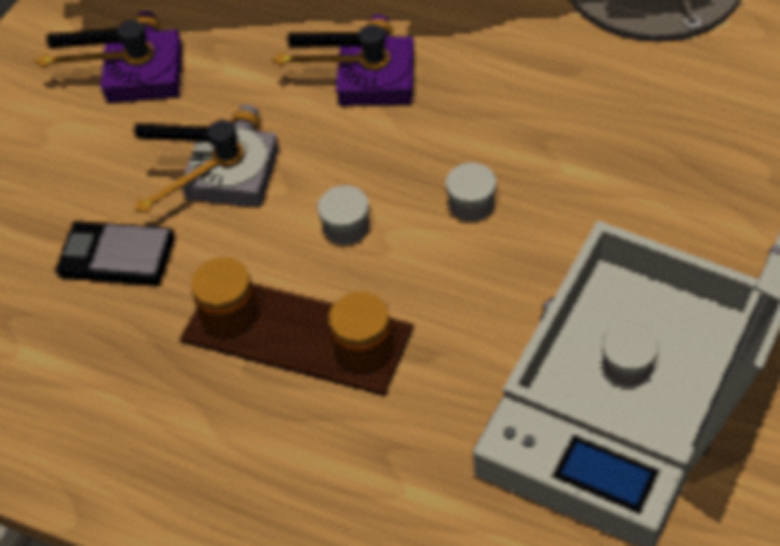

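View pics/t1.png

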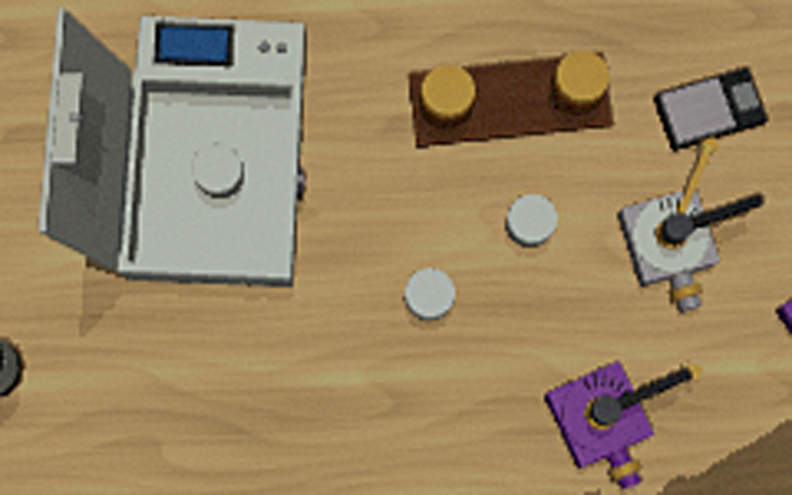

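```bash
cat >> h.py <<'E'
def go(x,y,z,yaw=None):
    """world target -> tool-axes shift (mm), spin deg"""
    from scipy.spatial.transform import Rotation as Ro
    o=bot.get_obs(); q=o["tool_rot"]; R=Ro.from_quat([q[1],q[2],q[3],q[0]]).as_matrix()
    d=R.T@(np.array([x,y,z])-o["eef_pos"])*1000
    cy=np.degrees(np.arctan2(R[1,0],R[0,0])); s=0
    if yaw is not None:
        s=-((yaw-cy+90)%180-90)
    print("shift",d.round(1),"spin",round(s,1),"cur yaw",round(cy,1))
E
python3 - <<'E'
from h import *
for n in("scene","top"):
    c=cam(n);W=c["W"];x,y,z=W[...,0],W[...,1],W[...,2]
    # console top
    m=(z>.045)&(z<.054)&(x>.6)&(x<.8)&(y>.03)&(y<.27)
    if n=="scene": m&=x>.69
    r=cv2.minAreaRect(W[m][:,:2].astype(np.float32)*1000); print(n,"console",r)
    m=(z>.055)&(z<.063)&(x>.4)&(x<.8)&(y>.03)&(y<.24)
    w=W[m]; r=cv2.minAreaRect(w[:,:2].astype(np.float32)*1000); print(n,"rim",r,m.sum())
    # lid: points above .07
    m=(z>.07)&(z<.3)&(x>.4)&(x<.75)&(y>.2)&(y<.4)
    w=W[m];A=np.c_[w[:,2],np.ones(len(w)),w[:,0]]; co=np.linalg.lstsq(A,w[:,1],rcond=None)[0]
    print("lid y=az+b+cx",co,"angle",np.pi/2+np.arctan(co[0]),"zmax",np.percentile(w[:,2],99),"x",w[:,0].min(),w[:,0].max(),"top edge y",w[w[:,2]>.25][:,1].mean() if (w[:,2]>.25).any() else None)
    # valve
    fr=c["frame"].astype(int)
    m=(z>.064)&(z<.085)&(x>.44)&(x<.56)&(y>-.47)&(y<-.28)
    w=W[m]; w2=w[w[:,1]<-.365]
    p=np.polyfit(w2[:,1],w2[:,0],1);print("lever x=ay+b",p,"yaw",np.degrees(np.arctan2(-p[0],-1)),"ymin",w[:,1].min())
    m2=(z>.08)&(z<.11)&(x>.44)&(x<.56)&(y>-.47)&(y<-.28)
    print("hub top",m2.sum(),W[m2].mean(0) if m2.any() else 0, W[m2].max(0) if m2.any() else 0)
    m=(z>.025)&(z<.033)&(x>.4)&(x<.56)&(y>-.42)&(y<-.28)
    print("block",cv2.minAreaRect(W[m][:,:2].astype(np.float32)*1000),m.sum())
crop(cam("scene"),125,195,150,220,8,"s2.png");crop(cam("top"),350,420,170,240,8,"t2.png")
E
```

```text
scene console ((720.5059814453125, 153.14974975585938), (189.8298797607422, 70.36421203613281), 86.51380920410156)
scene rim ((599.3102416992188, 151.31886291503906), (178.3784637451172, 304.2807922363281), 89.49352264404297) 827
lid y=az+b+cx [ 0.15625031  0.28187794 -0.05151865] angle 1.725793375235906 zmax 0.2666319771687097 x 0.4638818491917354 0.6950212687796619 top edge y 0.2919243295861286
lever x=ay+b [-0.28759238  0.39381302] yaw 163.9551678765291 ymin -0.44615006097754173
hub top 8 [ 0.4966675  -0.35280807  0.08077878] [ 0.51863849 -0.33389714  0.0815359 ]
block ((472.9285888671875, -352.4260559082031), (132.69007873535156, 91.45865631103516), 15.257928848266602) 418
top console ((676.3554077148438, 155.388427734375), (188.9322967529297, 152.53512573242188), 86.10985565185547)
top rim ((600.271240234375, 152.403564453125), (180.0841064453125, 302.7171630859375), 88.78662109375) 424
lid y=az+b+cx [ 0.16410696  0.2948455  -0.07595279] angle 1.7334534467530758 zmax 0.2672399199881638 x 0.46195668379613636 0.6944904657942649 top edge y 0.29176046497157876
lever x=ay+b [-0.31260552  0.37953999] yaw 162.64046743810806 ymin -0.44344416783623647
hub top 18 [ 0.49741007 -0.37706019  0.08193426] [ 0.5153382  -0.34288476  0.08486559]
block ((477.6179504394531, -352.7678527832031), (145.02413940429688, 93.90571594238281), 12.245184898376465) 316
```

```bash
python3 - <<'E'
import cv2,numpy as np
cv2.imwrite("pics/v2.png",np.hstack([cv2.resize(cv2.imread("pics/s2.png"),(390,390)),cv2.resize(cv2.imread("pics/t2.png"),(390,390))]))
E
```

```text
(no output)
```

View pics/v2.png

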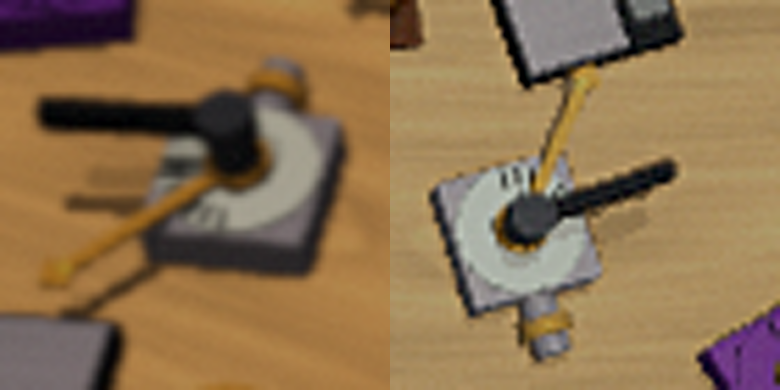

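```bash
python3 - <<'E'
from h import *
go(.577,.159,.25,0)
E
```

```text
shift [-582.  -591.2    3.3] spin -65.7 cur yaw -65.7
```

Call:
step_arm(targets=[[-40,-40,0,-6,0],[-80,-80,0,-12,0],[-112,-114,0,-18,0],[-140,-142,0,-24,0],[-168,-170,0,-30,0],[-196,-199,0,-36,0],[-224,-227,0,-42,0],[-252,-256,0,-48,0],[-280,-284,0,-54,0],[-308,-312,0,-60,0],[-336,-341,0,-66,0],[-364,-369,0,-66,0],[-392,-398,0,-66,0],[-420,-426,0,-66,0],[-448,-455,0,-66,0],[-476,-483,0,-66,0],[-504,-511,0,-66,0],[-532,-540,0,-66,0],[-560,-568,0,-66,0],[-582,-591,0,-66,0]], newtons=40)

```text
t: 2.07
eef_pos: [0.5773, 0.1614, 0.2535]
tool_rot: [-0.0, 1.0, 0.003, 0.0]
contact_force: [0.4, -0.3, 1.2]
gripper_width: 1.001
```

```bash
python3 - <<'E'
from h import *
o=bot.get_obs();print(o["t"],o["eef_pos"],o["q"],o["gripper_width"])
go(.577,.159,.042,0)
crop(cam("top"),150,450,130,300,2.6,"t3.png")
E
```

```text
2.0667 [0.57727161 0.16142227 0.25346844] [ 0.05298736  0.40927948 -0.5613265   1.71294428  0.24129074  1.08829138
 -0.57740873] 1.0007256871407793
shift [ -0.4   2.5 211.5] spin 0.4 cur yaw 0.4
```

View pics/t3.png

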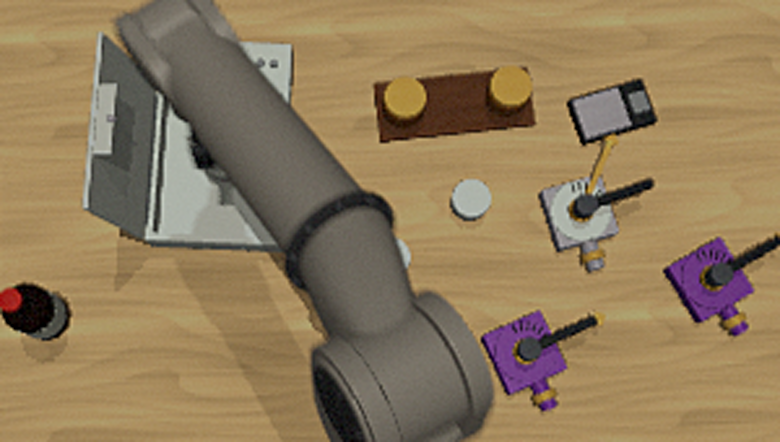

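Call:
step_arm(targets=[[0,2,40,0,0],[0,2,80,0,0],[0,2,120,0,0],[0,2,150,0,0],[0,2,175,0,0],[0,2,195,0,0],[0,2,207,0,0],[0,2,214,0,0],[0,2,215,0,0],[0,2,215,0,0],[0,2,215,0,1],[0,2,215,0,1],[0,2,215,0,1],[0,2,215,0,1],[0,2,215,0,1],[0,2,215,0,1],[0,2,215,0,1]], newtons=40)

```text
t: 3.53
eef_pos: [0.5777, 0.157, 0.0398]
tool_rot: [-0.0, 1.0, 0.003, 0.001]
contact_force: [-1.5, -0.5, 5.0]
gripper_width: 0.646
```

Call:
step_arm(targets=[[0,0,-15,0,1],[0,0,-40,0,1],[0,0,-70,0,1],[0,0,-100,0,1],[0,0,-125,0,1],[0,0,-140,0,1],[0,0,-140,0,1]])

```text
t: 4.12
eef_pos: [0.5789, 0.1578, 0.1827]
tool_rot: [-0.001, 1.0, 0.003, 0.004]
contact_force: [0.5, -0.2, -0.8]
gripper_width: 0.644
```

```bash
python3 - <<'E'
from h import *
c=cam("scene");W=c["W"]; crop(c,150,400,150,320,3,"s3.png")
z=W[...,2]
for y0 in(-.103,-.254):
    m=(z>.064)&(z<.074)&(abs(W[...,1]-y0)<.04)&(abs(W[...,0]-.66)<.045)
    print(cv2.minEnclosingCircle(W[m][:,:2].astype(np.float32)*1000))
# board
m=(z>.003)&(z<.013)&(abs(W[...,1]+.178)<.15)&(abs(W[...,0]-.66)<.08)
print("board",cv2.minAreaRect(W[m][:,:2].astype(np.float32)*1000),np.median(z[m]))
o=bot.get_obs();print(o["gripper_width"],o["contact_force"])
go(.660,-.1785,.18,4)
E
```

```text
((655.3834228515625, -102.5261459350586), 31.491472244262695)
((667.7618408203125, -253.49661254882812), 32.30301284790039)
board ((660.1257934570312, -177.68505859375), (298.5531005859375, 159.60232543945312), 89.97198486328125) 0.006781841401100621
0.6473674386881546 [-0.50490203 -0.16502842 -1.37411586]
shift [ 80.2 336.1   0.5] spin -3.7 cur yaw 0.3
```

View pics/s3.png

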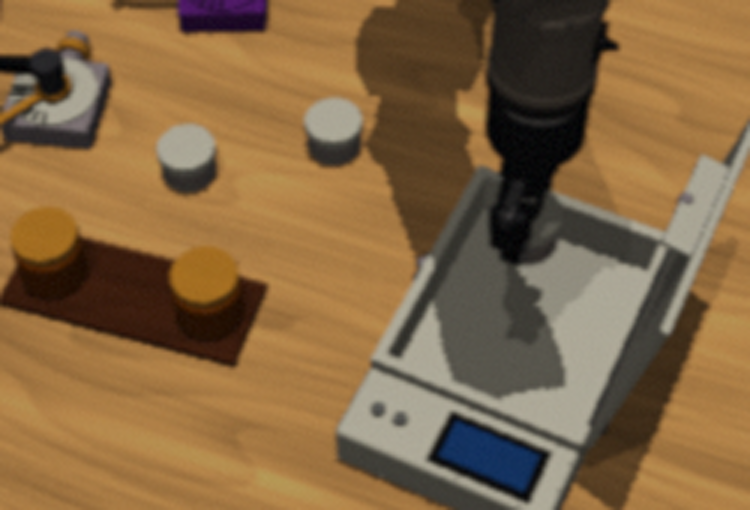

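Call:
step_arm(targets=[[7,28,0,0,1],[15,62,0,-1,1],[24,100,0,-2,1],[33,138,0,-3,1],[42,176,0,-4,1],[51,214,0,-4,1],[60,252,0,-4,1],[68,287,0,-4,1],[75,315,0,-4,1],[79,332,0,-4,1],[81,337,0,-4,1],[81,337,0,-4,1],[81,337,0,-4,1]])

```text
t: 5.25
eef_pos: [0.6593, -0.1778, 0.1772]
tool_rot: [-0.001, 0.999, 0.039, -0.001]
contact_force: [0.9, 0.6, -1.5]
gripper_width: 0.643
```

```bash
python3 - <<'E'
from h import *
go(.6605,-.180,.0375,4)
E
```

```text
shift [  1.3   2.5 139.7] spin 0.4 cur yaw 4.4
```

Call:
step_arm(targets=[[1,2,25,0,1],[1,2,55,0,1],[1,2,85,0,1],[1,2,110,0,1],[1,2,125,0,1],[1,2,132,0,1],[1,2,135,0,1],[1,2,137,0,1],[1,2,137,0,1],[1,2,137,0,1]])

```text
t: 6.08
eef_pos: [0.662, -0.1817, 0.0429]
tool_rot: [0.0, 0.999, 0.038, 0.001]
contact_force: [0.6, 0.1, -0.5]
gripper_width: 0.647
```

```bash
python3 - <<'E'
from h import *
go(.6605,-.180,.0375,4)
c=cam("scene");crop(c,130,270,180,300,5,"s4.png")
E
```

```text
shift [-1.4 -1.8  5.4] spin 0.3 cur yaw 4.3
```

View pics/s4.png

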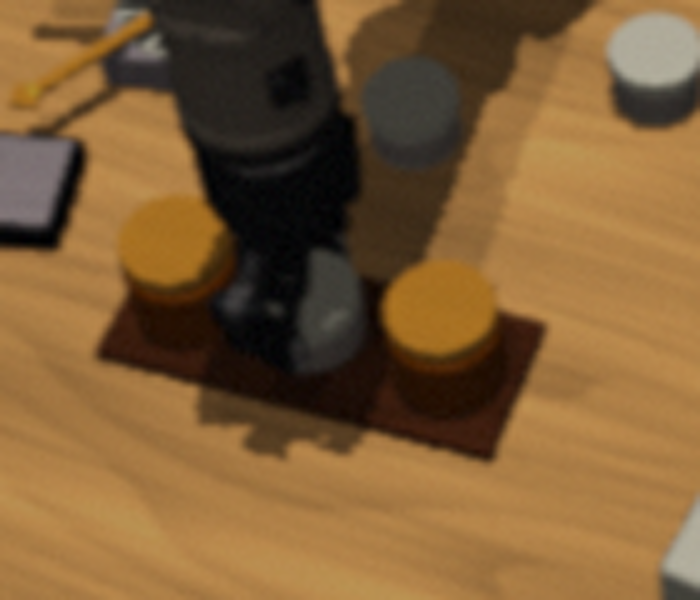

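Call:
step_arm(targets=[[-1,-1,2,0,1],[-1,-1,4,0,1],[-1,-1,5,0,1],[-1,-1,6,0,1],[-1,-1,6,0,1],[-1,-1,6,0,1]])

```text
t: 6.63
eef_pos: [0.6602, -0.1807, 0.0377]
tool_rot: [0.0, 0.999, 0.038, 0.0]
contact_force: [-6.5, 0.6, 15.6]
gripper_width: 0.644
```

Call:
step_arm(targets=[[0,0,-1,0,0.6],[0,0,-1,0,0.4],[0,0,-1,0,0],[0,0,-1,0,0],[0,0,-2,0,0],[0,0,-20,0,0],[0,0,-50,0,0],[0,0,-90,0,0],[0,0,-120,0,0],[0,0,-120,0,0]])

```text
t: 7.47
eef_pos: [0.664, -0.181, 0.1628]
tool_rot: [0.001, 0.999, 0.038, 0.006]
contact_force: [1.5, 0.2, 0.2]
gripper_width: 0.999
```

```bash
python3 - <<'E'
from h import *
go(.511,-.193,.17,90)
E
```

```text
shift [-153.4    0.5   -8.9] spin -85.7 cur yaw 4.3
```

Call:
step_arm(targets=[[-20,0,0,-7,0],[-50,0,0,-14,0],[-80,0,0,-21,0],[-110,0,0,-28,0],[-135,0,0,-35,0],[-150,0,0,-42,0],[-153,0,0,-49,0],[-153,0,0,-56,0],[-153,0,0,-63,0],[-153,0,0,-70,0],[-153,0,0,-77,0],[-153,0,0,-84,0],[-153,0,0,-86,0],[-153,0,0,-86,0]])

```text
t: 8.63
eef_pos: [0.5072, -0.1924, 0.1549]
tool_rot: [-0.0, 0.705, 0.709, 0.0]
contact_force: [0.1, -0.2, 0.2]
gripper_width: 0.999
```

```bash
python3 - <<'E'
from h import *
c=cam("scene");W=c["W"]; z=W[...,2];fr=c["frame"].astype(int)
crop(c,80,380,120,330,2.6,"s5.png")
def circ(x,y,zz):
    m=(z>zz-.008)&(z<zz+.006)&(np.hypot(W[...,0]-x,W[...,1]-y)<.04)
    return cv2.minEnclosingCircle(W[m][:,:2].astype(np.float32)*1000),np.median(z[m]),np.median(W[m],0)
print(circ(.66,-.178,.048));print(circ(.511,-.193,.04));print(circ(.431,-.0755,.04))
print(bot.get_obs()["q"])
go(.511,-.193,.031,90)
E
```

```text
(((661.2218017578125, -177.920166015625), 29.90422821044922), np.float64(0.046915980059256436), array([ 0.66280552, -0.17681816,  0.04691598]))
(((512.1978149414062, -191.42318725585938), 30.589780807495117), np.float64(0.038682227403557604), array([ 0.51398722, -0.19237601,  0.03868223]))
(((432.53265380859375, -74.21715545654297), 30.402109146118164), np.float64(0.038642198666158895), array([ 0.43332911, -0.07408738,  0.0386422 ]))
[ 0.91217893  0.52001799 -0.85385611  1.92062003  0.48868337  0.92212377
  1.39340653]
shift [ -0.7   3.8 124. ] spin 0.3 cur yaw 90.3
```

View pics/s5.png

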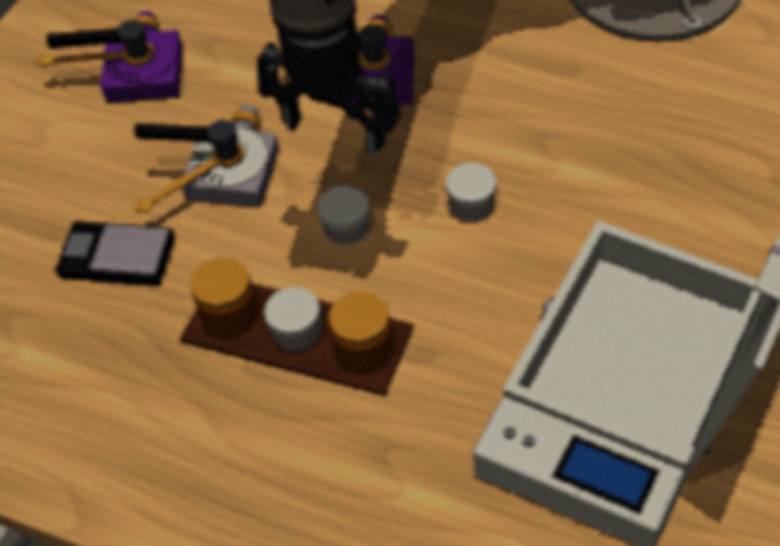

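Call:
step_arm(targets=[[0,2,30,0,0],[0,4,65,0,0],[0,4,95,0,0],[0,4,113,0,0],[0,4,121,0,0],[0,4,123,0,0],[0,4,123,0,0],[0,4,123,0,1],[0,4,123,0,1],[0,4,123,0,1],[0,4,123,0,1],[0,4,123,0,1],[0,4,123,0,1],[0,4,123,0,1],[0,4,123,0,1]])

```text
t: 9.93
eef_pos: [0.5123, -0.1926, 0.0339]
tool_rot: [0.001, 0.705, 0.709, 0.0]
contact_force: [-1.7, 0.4, 6.3]
gripper_width: 0.641
```

Call:
step_arm(targets=[[0,0,-15,0,1],[0,0,-40,0,1],[0,0,-70,0,1],[0,0,-100,0,1],[0,0,-125,0,1],[0,0,-140,0,1],[0,0,-140,0,1]])

```text
t: 10.52
eef_pos: [0.5135, -0.1924, 0.177]
tool_rot: [0.003, 0.705, 0.709, 0.001]
contact_force: [1.0, -1.0, -1.6]
gripper_width: 0.643
```

```bash
python3 - <<'E'
from h import *
c=cam("scene");crop(c,130,330,120,270,4,"s6.png")
# tray targets tester frame
yaw=np.radians(86.5);ex=np.array([np.cos(yaw),np.sin(yaw)]);ey=np.array([-np.sin(yaw),np.cos(yaw)])
C=np.array([.5708,.1623])
for p in((-.005,-.045),(-.005,.045)):
    print(p,C+p[0]*ex+p[1]*ey)
p=C-.005*ex-.045*ey; go(p[0],p[1],.17,86.5)
E
```

```text
(-0.005, -0.045) [0.61541082 0.15456214]
(-0.005, 0.045) [0.52557869 0.16005651]
shift [346.5 105.    4.5] spin 3.8 cur yaw 90.3
```

View pics/s6.png

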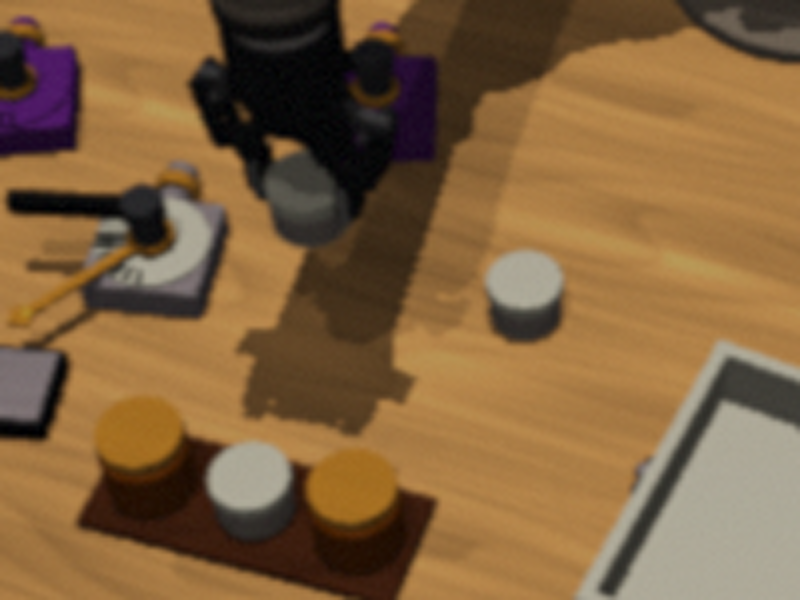

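Call:
step_arm(targets=[[25,8,0,0,1],[60,18,0,1,1],[98,30,0,2,1],[136,41,0,3,1],[174,53,0,4,1],[212,64,0,4,1],[250,76,0,4,1],[285,86,0,4,1],[315,96,0,4,1],[338,103,0,4,1],[346,105,0,4,1],[346,105,0,4,1],[346,105,0,4,1]])

```text
t: 11.65
eef_pos: [0.6136, 0.1535, 0.1712]
tool_rot: [-0.0, 0.729, 0.684, -0.001]
contact_force: [0.7, -0.9, -1.6]
gripper_width: 0.639
```

```bash
python3 - <<'E'
from h import *
go(.6154,.1546,.0445,86.5)
E
```

```text
shift [  1.4   2.  126.7] spin -0.1 cur yaw 86.4
```

Call:
step_arm(targets=[[0,0,25,0,1],[0,0,55,0,1],[0,0,85,0,1],[0,0,107,0,1],[0,0,118,0,1],[0,0,122,0,1],[0,0,124,0,1],[0,0,126,0,1],[0,0,128,0,1],[0,0,130,0,1],[0,0,130,0,1],[0,0,130,0,1]])

```text
t: 12.65
eef_pos: [0.6152, 0.1546, 0.044]
tool_rot: [0.001, 0.729, 0.684, 0.001]
contact_force: [-1.5, -1.5, 5.3]
gripper_width: 0.646
```

Call:
step_arm(targets=[[0,0,0,0,0.6],[0,0,0,0,0.4],[0,0,0,0,0],[0,0,0,0,0],[0,0,-2,0,0],[0,0,-20,0,0],[0,0,-50,0,0],[0,0,-90,0,0],[0,0,-120,0,0],[0,0,-130,0,0],[0,0,-130,0,0]])

```text
t: 13.57
eef_pos: [0.616, 0.1554, 0.1759]
tool_rot: [0.001, 0.729, 0.684, 0.003]
contact_force: [0.1, -0.1, 0.1]
gripper_width: 0.993
```

```bash
python3 - <<'E'
from h import *
go(.432,-.0752,.17,90)
E
```

```text
shift [-241.9 -168.9    4.5] spin -3.7 cur yaw 86.3
```

Call:
step_arm(targets=[[-25,-17,0,0,0],[-55,-38,0,-1,0],[-86,-60,0,-2,0],[-117,-82,0,-3,0],[-148,-103,0,-4,0],[-179,-125,0,-4,0],[-208,-145,0,-4,0],[-230,-161,0,-4,0],[-242,-169,0,-4,0],[-242,-169,0,-4,0],[-242,-169,0,-4,0]])

```text
t: 14.48
eef_pos: [0.4294, -0.077, 0.1715]
tool_rot: [-0.0, 0.706, 0.708, -0.0]
contact_force: [1.0, 0.9, 0.1]
gripper_width: 0.997
```

```bash
python3 - <<'E'
from h import *
c=cam("scene");W=c["W"]; z=W[...,2]
crop(c,80,380,120,330,2.6,"s7.png")
def circ(x,y,zz):
    m=(z>zz-.008)&(z<zz+.006)&(np.hypot(W[...,0]-x,W[...,1]-y)<.04)
    return cv2.minEnclosingCircle(W[m][:,:2].astype(np.float32)*1000),np.median(z[m])
print(circ(.6154,.1546,.05));print(circ(.431,-.0755,.04))
go(.432,-.0752,.032,90)
E
```

```text
(((615.1924438476562, 155.3391876220703), 29.173219680786133), np.float64(0.04869568385289386))
(((432.43682861328125, -73.45854187011719), 30.105857849121094), np.float64(0.03861726004890618))
shift [  0.7   1.8 139.9] spin 0.3 cur yaw 90.3
```

View pics/s7.png

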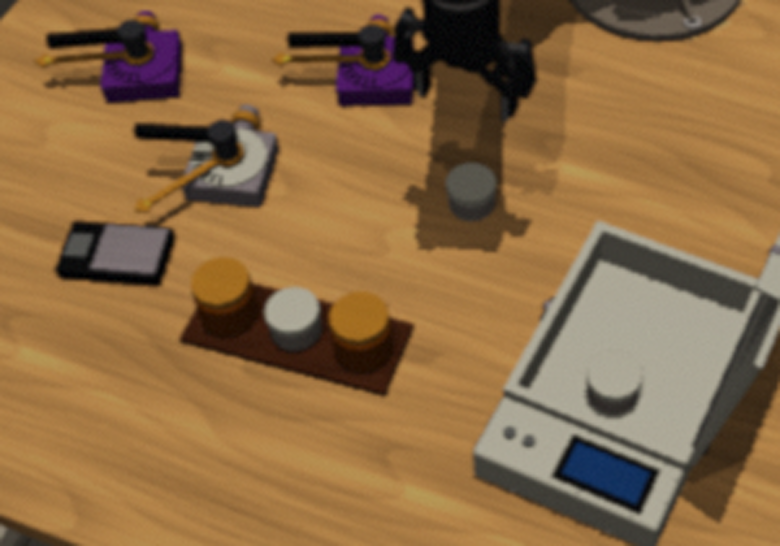

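Call:
step_arm(targets=[[1,2,30,0,0],[1,2,65,0,0],[1,2,100,0,0],[1,2,125,0,0],[1,2,135,0,0],[1,2,139,0,0],[1,2,139,0,0],[1,2,139,0,1],[1,2,139,0,1],[1,2,139,0,1],[1,2,139,0,1],[1,2,139,0,1],[1,2,139,0,1],[1,2,139,0,1],[1,2,139,0,1]])

```text
t: 15.78
eef_pos: [0.4331, -0.0753, 0.0345]
tool_rot: [0.001, 0.705, 0.709, 0.001]
contact_force: [-1.9, 1.6, 6.4]
gripper_width: 0.638
```

Call:
step_arm(targets=[[0,0,-15,0,1],[0,0,-40,0,1],[0,0,-70,0,1],[0,0,-100,0,1],[0,0,-125,0,1],[0,0,-140,0,1],[0,0,-140,0,1]])

```text
t: 16.37
eef_pos: [0.4341, -0.0757, 0.1766]
tool_rot: [0.003, 0.705, 0.709, 0.001]
contact_force: [0.5, -0.7, -0.8]
gripper_width: 0.642
```

```bash
python3 - <<'E'
from h import *
go(.523,.160,.17,86.5)
E
```

```text
shift [235.2  90.    6.6] spin 3.8 cur yaw 90.3
```

Call:
step_arm(targets=[[25,9,0,0,1],[55,21,0,1,1],[87,33,0,2,1],[119,45,0,3,1],[150,57,0,4,1],[180,69,0,4,1],[207,79,0,4,1],[226,86,0,4,1],[235,90,0,4,1],[235,90,0,4,1],[235,90,0,4,1]])

```text
t: 17.28
eef_pos: [0.5203, 0.1592, 0.1725]
tool_rot: [0.0, 0.729, 0.684, -0.001]
contact_force: [-0.5, -1.0, -2.2]
gripper_width: 0.642
```

```bash
python3 - <<'E'
from h import *
go(.523,.160,.0445,86.5)
c=cam("scene");crop(c,200,420,150,330,3.3,"s8.png")
E
```

```text
shift [  1.1   2.9 128. ] spin -0.2 cur yaw 86.3
```

View pics/s8.png

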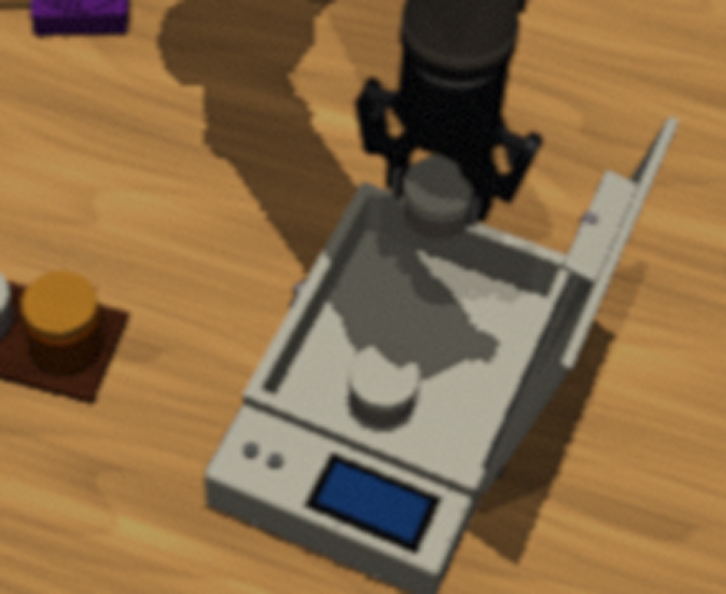

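Call:
step_arm(targets=[[0,1,25,0,1],[0,2,55,0,1],[0,2,85,0,1],[0,2,107,0,1],[0,2,118,0,1],[0,2,124,0,1],[0,2,127,0,1],[0,2,129,0,1],[0,2,131,0,1],[0,2,131,0,1],[0,2,131,0,1]])

```text
t: 18.25
eef_pos: [0.5235, 0.16, 0.0446]
tool_rot: [0.001, 0.729, 0.684, 0.0]
contact_force: [-3.4, -3.1, 10.4]
gripper_width: 0.643
```

Call:
step_arm(targets=[[0,0,0,0,0.6],[0,0,0,0,0.4],[0,0,0,0,0],[0,0,0,0,0],[0,0,-2,0,0],[0,0,-20,0,0],[0,0,-50,0,0],[0,0,-90,0,0],[0,0,-125,0,0],[0,0,-160,0,0],[0,0,-200,0,0],[0,0,-240,0,0],[0,0,-280,0,0],[0,0,-290,0,0],[0,0,-290,0,0]])

```text
t: 19.5
eef_pos: [0.5242, 0.1614, 0.3364]
tool_rot: [0.002, 0.729, 0.684, 0.003]
contact_force: [1.1, -0.2, 0.0]
gripper_width: 1.0
```

```bash
python3 - <<'E'
from h import *
c=cam("scene");W=c["W"]; z=W[...,2]
crop(c,80,420,100,330,2.3,"s9.png")
def circ(x,y,zz):
    m=(z>zz-.008)&(z<zz+.006)&(np.hypot(W[...,0]-x,W[...,1]-y)<.04)
    return cv2.minEnclosingCircle(W[m][:,:2].astype(np.float32)*1000),np.median(z[m])
print(circ(.6154,.1546,.05));print(circ(.523,.16,.05));print(circ(.66,-.178,.048))
o=bot.get_obs();print(o["q"],o["eef_pos"])
t=cam("top");crop(t,60,510,90,410,1.7,"t9.png")
E
```

```text
(((614.8685913085938, 155.11351013183594), 28.848896026611328), np.float64(0.04838292184401512))
(((520.7498779296875, 159.51644897460938), 30.009714126586914), np.float64(0.04871026212659662))
(((660.3579711914062, -178.6114959716797), 29.07756805419922), np.float64(0.0467638030639691))
[ 0.39358241  0.34759257 -1.0091586   1.71501979  0.31057714  1.24792888
  0.81871658] [0.52330585 0.16046811 0.33372624]
```

View pics/s9.png

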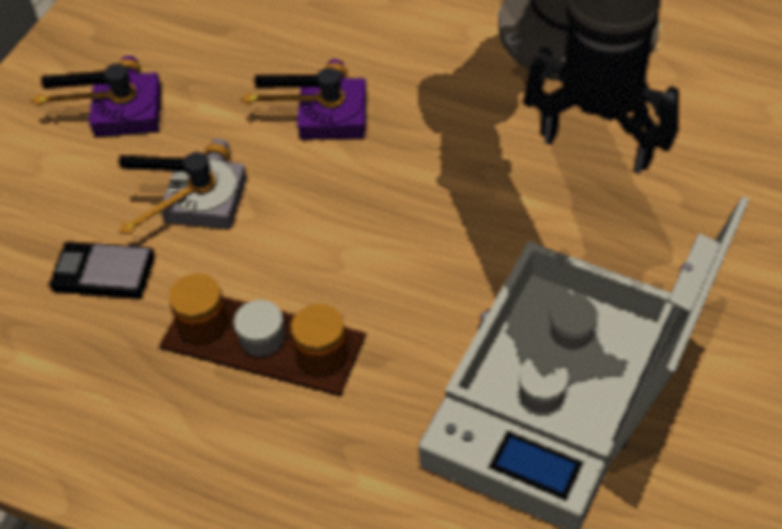

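View pics/t9.png

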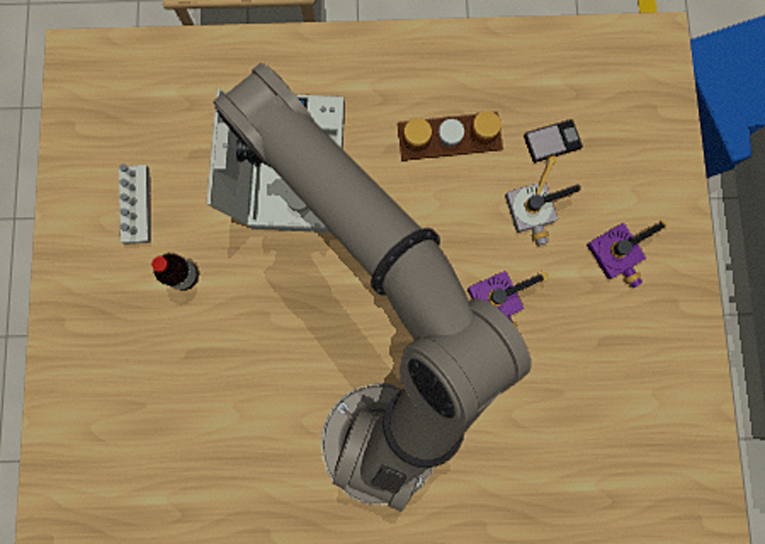

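```bash
python3 - <<'E'
from h import *
C=np.array([.5708,.1623]);yaw=np.radians(86.5);ex=np.array([np.cos(yaw),np.sin(yaw)])
p=C+(.095+.036+.008+.011+.055)*ex
print(p); go(p[0],p[1],.345,-3.5)
E
```

```text
[0.58331495 0.36691763]
shift [210.6  47.3 -13.1] spin 89.8 cur yaw 86.3
```

Call:
step_arm(targets=[[0,0,-13,7,1],[15,3,-13,14,1],[40,9,-13,21,1],[65,15,-13,28,1],[90,20,-13,35,1],[115,26,-13,42,1],[140,31,-13,49,1],[165,37,-13,56,1],[185,42,-13,63,1],[200,45,-13,70,1],[211,47,-13,77,1],[211,47,-13,84,1],[211,47,-13,90,1],[211,47,-13,90,1],[211,47,-13,90,1]])

```text
t: 20.85
eef_pos: [0.5827, 0.3673, 0.3431]
tool_rot: [0.001, 1.0, -0.03, -0.001]
contact_force: [0.2, 0.5, -0.7]
gripper_width: 0.002
```

```bash
python3 - <<'E'
from h import *
go(.5833,.367,.232,-3.5); print(bot.get_obs()["q"])
c=cam("scene");crop(c,200,500,100,330,2.6,"s10.png")
E
```

```text
shift [ 9.000e-01 -1.000e-01  1.111e+02] spin 0.0 cur yaw -3.5
[-0.23831272  0.51578554 -0.63831262  1.36924154  0.30520173  1.35856453
 -0.93912472]
```

View pics/s10.png

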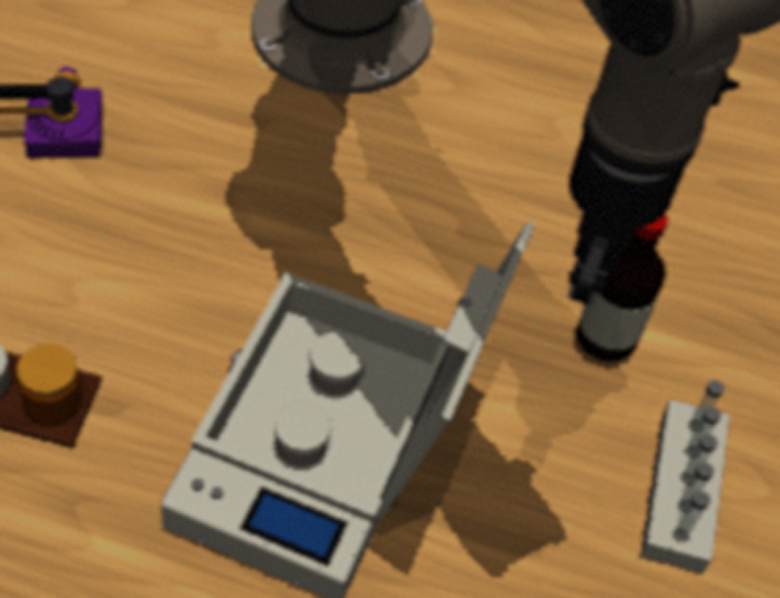

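Descend behind the lid and work out the arc.

Call:
step_arm(targets=[[0,0,30,0,1],[0,0,65,0,1],[0,0,95,0,1],[0,0,110,0,1],[0,0,111,0,1],[0,0,111,0,1]])

```text
t: 21.4
eef_pos: [0.5829, 0.367, 0.2332]
tool_rot: [0.001, 1.0, -0.031, -0.001]
contact_force: [-0.3, -0.1, 1.3]
gripper_width: 0.001
```

```bash
python3 - <<'E'
from h import *
from scipy.spatial.transform import Rotation as Ro
C=np.array([.5708,.1623]);yaw=np.radians(86.5);ex=np.array([np.cos(yaw),np.sin(yaw)])
o=bot.get_obs();print(o["eef_pos"]);q=o["tool_rot"];R=Ro.from_quat([q[1],q[2],q[3],q[0]]).as_matrix()
X0=(o["eef_pos"][:2]-C)@ex;print("X",X0)
s=.185
for th in(1.73,1.57,1.45,1.3,1.15,1,.85,.7,.55,.4,.3,.2,.1,.05,0):
    X=.095-s*np.cos(th)+.008*np.sin(th)+.011; Z=.0605+s*np.sin(th)+.008*np.cos(th)+.022
    p=np.r_[C+X*ex,Z]; print(th,round(X,4),round(Z,4),(R.T@(p-o["eef_pos"])*1000).round(0))
E
```

```text
[0.58285025 0.36698256 0.23319619]
X 0.20503643738134722
1.73 0.1432 0.2639 [  0.  62. -31.]
1.57 0.1139 0.2675 [  1.  91. -34.]
1.45 0.0916 0.2671 [  1. 113. -34.]
1.3 0.0642 0.2629 [  1. 141. -30.]
1.15 0.0377 0.2546 [  1. 167. -21.]
1 0.0128 0.2425 [  1. 192.  -9.]
0.85 -0.0101 0.2268 [  1. 215.   7.]
0.7 -0.0303 0.2078 [  1. 235.  26.]
0.55 -0.0475 0.186 [  1. 253.  48.]
0.4 -0.0613 0.1619 [  1. 266.  72.]
0.3 -0.0684 0.1448 [  1. 273.  89.]
0.2 -0.0737 0.1271 [  1. 279. 106.]
0.1 -0.0773 0.1089 [  1. 282. 125.]
0.05 -0.0784 0.0997 [  1. 283. 134.]
0 -0.079 0.0905 [  1. 284. 143.]
```

Call:
step_arm(targets=[[0,15,0,0,1],[0,30,0,0,1],[0,42,0,0,1],[0,52,0,0,1],[0,60,0,0,1],[0,68,0,0,1],[0,76,0,0,1],[0,84,0,0,1],[0,92,0,0,1],[0,100,-3,0,1],[0,108,-6,0,1],[0,116,-9,0,1],[0,124,-12,0,1],[0,132,-14,0,1]])

```text
t: 22.57
eef_pos: [0.5747, 0.2353, 0.2488]
tool_rot: [-0.0, 0.999, -0.032, 0.0]
contact_force: [-0.1, 2.1, -1.2]
gripper_width: -0.001
```

```bash
python3 - <<'E'
from h import *
c=cam("scene");crop(c,200,500,100,330,2.6,"s11.png")
E
```

```text
(no output)
```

View pics/s11.png

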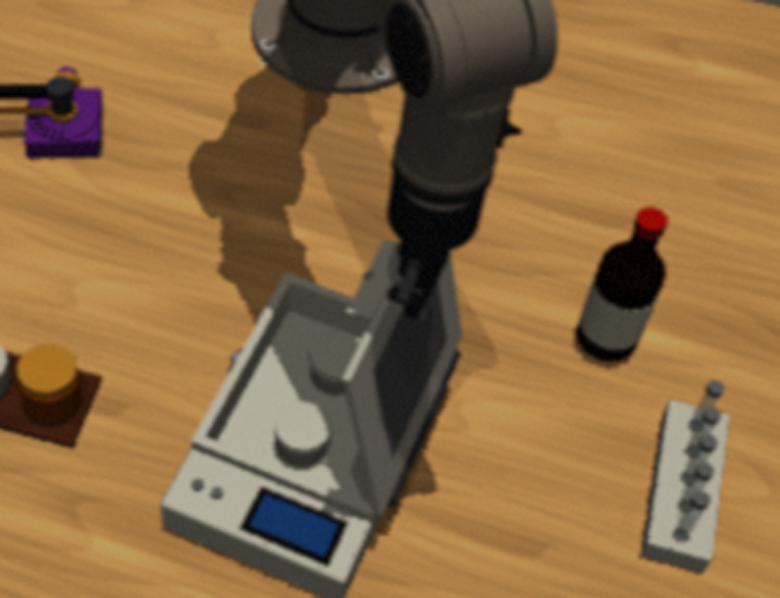

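Call:
step_arm(targets=[[0,9,0,0,1],[0,18,1,0,1],[0,27,2,0,1],[0,36,2,0,1],[0,45,3,0,1],[0,54,4,0,1],[0,62,8,0,1],[0,70,13,0,1],[0,78,18,0,1],[0,85,24,0,1],[0,92,31,0,1],[0,99,38,0,1],[0,106,45,0,1],[0,113,53,0,1],[0,119,61,0,1],[0,124,70,0,1],[0,129,79,0,1],[0,134,88,0,1],[0,138,97,0,1],[0,141,104,0,1]])

```text
t: 24.28
eef_pos: [0.5654, 0.0947, 0.143]
tool_rot: [0.0, 0.999, -0.032, -0.0]
contact_force: [0.0, 0.6, 0.2]
gripper_width: -0.002
```

```bash
python3 - <<'E'
from h import *
c=cam("scene");crop(c,200,500,100,330,2.6,"s12.png")
C=np.array([.5708,.1623]);yaw=np.radians(86.5);ex=np.array([np.cos(yaw),np.sin(yaw)])
print((bot.get_obs()["eef_pos"][:2]-C)@ex)
E
```

```text
-0.06874189698029684
```

View pics/s12.png

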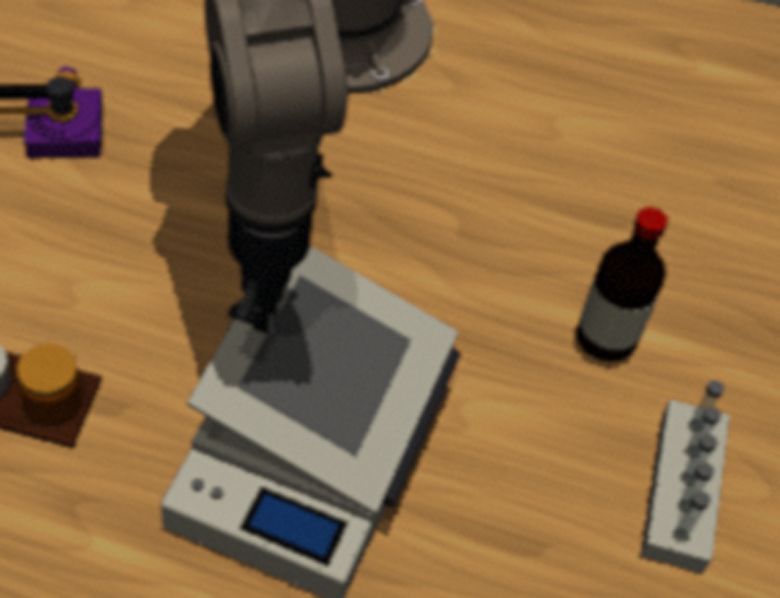

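Call:
step_arm(targets=[[0,2,8,0,1],[0,4,16,0,1],[0,6,24,0,1],[0,7,30,0,1],[0,8,35,0,1],[0,9,39,0,1],[0,9,42,0,1],[0,10,45,0,1],[0,10,48,0,1],[0,11,51,0,1],[0,11,53,0,1],[0,11,54,0,1],[0,11,55,0,1],[0,11,55,0,1],[0,11,55,0,1]])

```text
t: 25.58
eef_pos: [0.565, 0.0847, 0.0903]
tool_rot: [0.0, 0.999, -0.032, 0.0]
contact_force: [-4.4, 0.5, 12.2]
gripper_width: -0.005
```

Call:
step_arm(targets=[[0,0,1,0,1],[0,0,2,0,1],[0,0,3,0,1],[0,0,3,0,1],[0,0,3,0,1],[0,0,3,0,1]])

```text
t: 26.08
eef_pos: [0.5652, 0.0848, 0.09]
tool_rot: [0.001, 0.999, -0.032, 0.001]
contact_force: [-13.5, -1.7, 37.4]
gripper_width: -0.002
```

Call:
step_arm(targets=[[0,0,0,0,1],[0,0,-10,0,1],[0,0,-40,0,1],[0,0,-80,0,1],[0,0,-120,0,1],[0,0,-130,0,1],[0,40,-130,0,1],[0,80,-130,0,1],[0,120,-130,0,1],[0,120,-130,0,1]])

```text
t: 26.92
eef_pos: [0.5564, -0.0463, 0.2153]
tool_rot: [0.003, 0.999, -0.038, -0.001]
contact_force: [-0.0, -1.6, -1.2]
gripper_width: -0.0
```

```bash
python3 - <<'E'
from h import *
c=cam("scene");W=c["W"];z=W[...,2];crop(c,80,480,100,330,1.9,"s13.png")
m=(z>.055)&(z<.12)&(W[...,0]>.47)&(W[...,0]<.67)&(W[...,1]>.075)&(W[...,1]<.25)
w=W[m];A=np.c_[w[:,:2],np.ones(len(w))];k=np.linalg.lstsq(A,w[:,2],rcond=None)[0];print("lid slope",k[:2],np.median(w[:,2]),m.sum())
for n in("scene","top"):
    c=cam(n);W=c["W"];z=W[...,2]
    fr=c["frame"]; hsv=cv2.cvtColor(fr,cv2.COLOR_RGB2HSV).astype(int)
    # lever line: points z .07-.079
    for lo,hi in((.07,.08),):
        m=(z>lo)&(z<hi)&(W[...,0]>.44)&(W[...,0]<.56)&(W[...,1]>-.47)&(W[...,1]<-.37)
        w=W[m];d=cv2.fitLine(w[:,:2].astype(np.float32),cv2.DIST_HUBER,0,.001,.001).ravel();print(n,"lever",d,np.degrees(np.arctan2(-abs(d[1]),d[0]*-np.sign(d[1]))),m.sum())
    m=(z>.03)&(z<.042)&(W[...,0]>.545)&(W[...,0]<.64)&(W[...,1]>-.43)&(W[...,1]<-.3)
    w=W[m];d=cv2.fitLine(w[:,:2].astype(np.float32),cv2.DIST_HUBER,0,.001,.001).ravel();print(n,"ptr",d,np.degrees(np.arctan2(d[1]*np.sign(d[0]),abs(d[0]))),m.sum(),w[:,0].max())
    m=(z>.025)&(z<.034)&(W[...,0]>.44)&(W[...,0]<.56)&(W[...,1]>-.42)&(W[...,1]<-.28)
    # hub top
    m=(z>.077)&(z<.1)&(W[...,0]>.44)&(W[...,0]<.56)&(W[...,1]>-.42)&(W[...,1]<-.3)
    print("hub",W[m].mean(0),m.sum())
s=cam("scene");crop(s,125,195,150,220,8,"s14.png");t=cam("top");crop(t,350,420,170,240,8,"t14.png")
cv2.imwrite("pics/v14.png",np.hstack([cv2.resize(cv2.imread("pics/s14.png"),(400,400)),cv2.resize(cv2.imread("pics/t14.png"),(400,400))]))
E
```

```text
lid slope [ 0.00064106 -0.00022346] 0.06794504584894312 4378
scene lever [ 0.2902583  -0.95694834  0.5092265  -0.40577537] -73.12658 102
scene ptr [ 0.9031405 -0.4293451  0.5755481 -0.3901156] -25.426004 67 0.6008187689774673
hub [ 0.49637641 -0.35936961  0.07886565] 59
top lever [ 0.3192087  -0.94768447  0.50723326 -0.4075096 ] -71.38492 65
top ptr [ 0.8834294  -0.4685642   0.5729978  -0.39038458] -27.941135 35 0.6124674365587366
hub [ 0.49261318 -0.36011612  0.08052535] 43
```

View pics/s13.png

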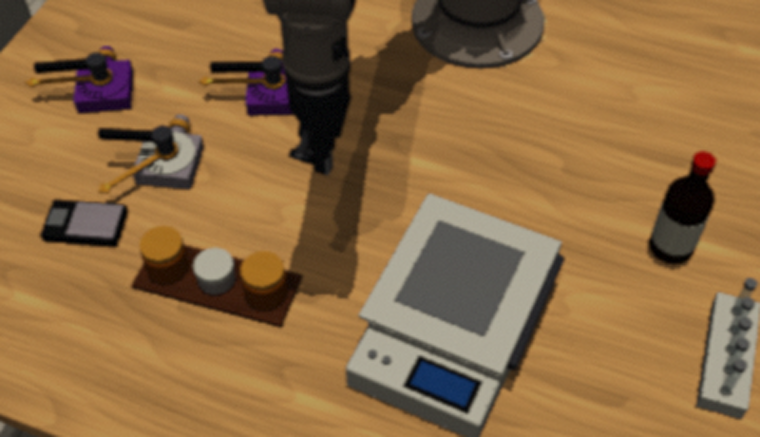

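View pics/v14.png

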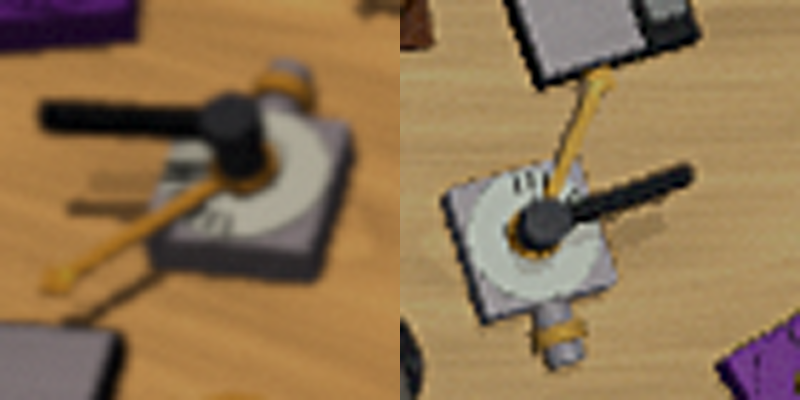

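```bash
python3 - <<'E'
from h import *
for n,tip,base in(("scene",(134.6,198.6),(162.6,182.2)),("top",(385,183),(376.8,203.2))):
    c=cam(n);a=ray(c,*tip,.037);b=ray(c,*base,.037);d=a-b
    print(n,"tip",a[:2],"yaw",np.degrees(np.arctan2(d[1],d[0])))
    hsv=cv2.cvtColor(c["frame"],cv2.COLOR_RGB2HSV).astype(int);r=c["frame"].astype(int)
    # brass mask along pointer: restrict to world footprint at z=.037
    v,u=np.mgrid[0:420,0:560]
    d=np.stack([(u-c["cx"])/c["f"],(v-c["cy"])/c["f"],np.ones(u.shape)],-1)@c["R"];o=-c["R"].T@c["t"]
    G=o+d*((.037-o[2])/d[...,2])[...,None]
    m=(hsv[...,1]>130)&(r[...,0]>90)&(G[...,0]>.53)&(G[...,0]<.64)&(G[...,1]>-.42)&(G[...,1]<-.33)
    w=G[m][:,:2];print(m.sum(),w.mean(0),w.max(0),w.min(0))
    l=cv2.fitLine(w.astype(np.float32),cv2.DIST_HUBER,0,.001,.001).ravel();print("line",l,np.degrees(np.arctan2(l[1]*np.sign(l[0]),abs(l[0]))))
    # x-axis line: hub circle z .08 dark
    print("hubray", ray(c,*( (165.2,171.2) if n=="scene" else (374.9,208.6)),.0835))
E
```

```text
scene tip [ 0.59124308 -0.39962184] yaw -28.24053796131593
598 [ 0.58134518 -0.37905363] [ 0.63990356 -0.33002064] [ 0.53024592 -0.41989719]
line [ 0.6078755   0.79403234  0.5813452  -0.37905362] 52.56395
hubray [ 0.50119862 -0.34100585  0.0835    ]
top tip [ 0.59156268 -0.39985725] yaw -25.434225591154153
65 [ 0.56532904 -0.3851254 ] [ 0.59564674 -0.33214104] [ 0.53099254 -0.40702532]
line [ 0.8835516  -0.46833378  0.5636045  -0.38431373] -27.926191
hubray [ 0.4855975  -0.34505091  0.0835    ]
```

```bash
python3 - <<'E'
from h import *
go(.510,-.4165,.20,18)
E
```

```text
shift [-23.9 384.9  16. ] spin -21.5 cur yaw -3.5
```

Call:
step_arm(targets=[[-2,30,0,-3,0.5],[-4,65,0,-6,0.5],[-7,103,0,-9,0.5],[-9,141,0,-12,0.5],[-11,179,0,-15,0.5],[-14,217,0,-18,0.5],[-16,255,0,-22,0.5],[-18,293,0,-22,0.5],[-20,328,0,-22,0.5],[-22,357,0,-22,0.5],[-24,378,5,-22,0.5],[-24,385,15,-22,0.5],[-24,385,15,-22,0.5],[-24,385,15,-22,0.5]], newtons=20)

```text
t: 28.43
eef_pos: [0.5093, -0.4158, 0.2001]
tool_rot: [-0.001, 0.987, 0.16, -0.0]
contact_force: [0.6, 0.6, 0.8]
gripper_width: 0.498
```

```bash
python3 - <<'E'
from h import *
go(.510,-.4165,.073,18)
print(bot.get_obs()["q"])
s=cam("scene");crop(s,80,230,100,230,5,"s15.png")
E
```

```text
shift [  0.5   1.2 127.1] spin 0.5 cur yaw 18.5
[ 0.96749084  0.55589081 -0.53605958  1.61960543  0.31295542  1.055436
  0.66347324]
```

View pics/s15.png

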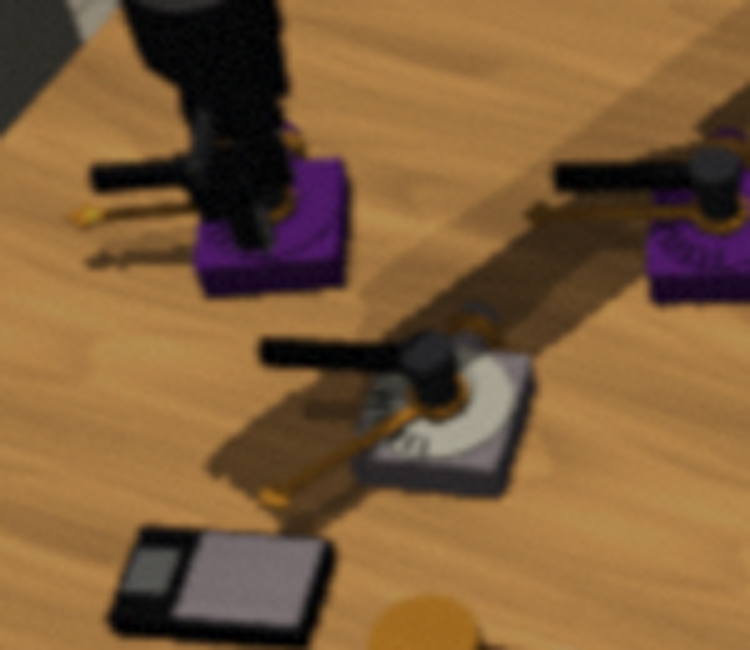

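Call:
step_arm(targets=[[0,1,25,0,0.5],[0,1,55,0,0.5],[0,1,85,0,0.5],[0,1,107,0,0.5],[0,1,120,0,0.5],[0,1,126,0,0.5],[0,1,127,0,0.5],[0,1,127,0,0.5]])

```text
t: 29.15
eef_pos: [0.5102, -0.4188, 0.0754]
tool_rot: [0.0, 0.987, 0.16, 0.001]
contact_force: [-0.6, -0.4, -0.6]
gripper_width: 0.501
```

Call:
step_arm(targets=[[0,0,0,0,0.65],[0,0,0,0,0.75],[0,0,0,0,0.8],[0,0,0,0,0.85],[0,0,0,0,1],[0,0,0,0,1],[0,0,0,0,1],[0,0,0,0,1]])

```text
t: 29.82
eef_pos: [0.5107, -0.4195, 0.0758]
tool_rot: [0.001, 0.987, 0.159, 0.001]
contact_force: [2.6, 1.3, 7.2]
gripper_width: 0.162
```

```bash
python3 - <<'E'
from h import *
from scipy.spatial.transform import Rotation as Ro
o=bot.get_obs();print(o["eef_pos"],o["contact_force"],o["gripper_width"])
q=o["tool_rot"];R=Ro.from_quat([q[1],q[2],q[3],q[0]]).as_matrix()
A=np.array([.487,-.346]);d=o["eef_pos"][:2]-A;print("polar",np.hypot(*d),np.degrees(np.arctan2(d[1],d[0])))
f0=np.arctan2(d[1],d[0]);r=.075
f1=np.radians(-27.2)
for k in range(1,17):
    f=f0+(f1-f0)*k/16;p=np.r_[A+r*np.array([np.cos(f),np.sin(f)]),o["eef_pos"][2]]
    print((R.T@(p-o["eef_pos"])*1000).round(1)[:2],round(-np.degrees(f-f0),1))
s=cam("scene");crop(s,80,230,100,230,5,"s16.png")
E
```

```text
[ 0.51067554 -0.41950045  0.07575237] [2.58407279 1.2697751  7.15420888] 0.1619793126465321
polar 0.0772194770168086 -72.1455159341034
[ 3.7 -2.3] -2.8
[ 7.4 -2.5] -5.6
[11.  -2.9] -8.4
[14.6 -3.5] -11.2
[18.2 -4.3] -14.0
[21.8 -5.3] -16.9
[25.3 -6.4] -19.7
[28.7 -7.7] -22.5
[32.1 -9.1] -25.3
[ 35.4 -10.8] -28.1
[ 38.6 -12.6] -30.9
[ 41.7 -14.5] -33.7
[ 44.8 -16.6] -36.5
[ 47.7 -18.8] -39.3
[ 50.5 -21.2] -42.1
[ 53.2 -23.7] -44.9
```

View pics/s16.png

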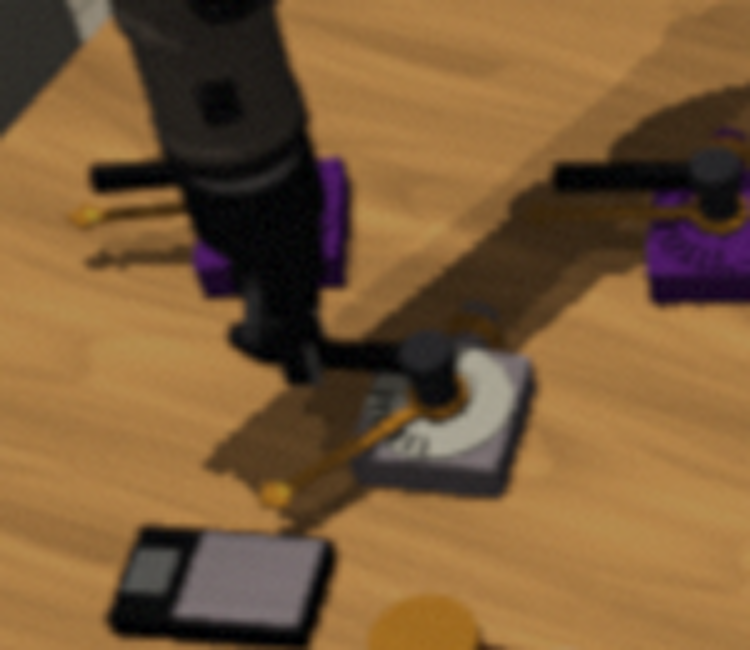

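Call:
step_arm(targets=[[4,-1,0,-3,1],[7,-1,0,-6,1],[11,-2,0,-8,1],[15,-2,0,-11,1],[18,-3,0,-14,1],[22,-4,0,-17,1],[25,-5,0,-20,1],[29,-6,0,-22,1],[32,-8,0,-25,1],[35,-9,0,-28,1],[39,-11,0,-31,1],[42,-13,0,-34,1],[45,-15,0,-36,1],[48,-17,0,-39,1],[51,-20,0,-42,1],[54,-22,0,-45,1],[54,-22,0,-45,1],[54,-22,0,-45,1],[54,-22,0,-45,1],[54,-22,0,-45,1]])

```text
t: 31.53
eef_pos: [0.5556, -0.3821, 0.0758]
tool_rot: [0.002, 0.851, 0.525, 0.001]
contact_force: [4.4, -1.9, 5.7]
gripper_width: 0.162
```

```bash
python3 - <<'E'
from h import *
o=bot.get_obs();print(o["contact_force"],o["gripper_width"])
A=np.array([.487,-.346]);d=o["eef_pos"][:2]-A;print("polar",np.hypot(*d),np.degrees(np.arctan2(d[1],d[0])))
go(.5,-.4,.1,63)
s=cam("scene");crop(s,80,230,100,230,5,"s17.png")
E
```

```text
[ 4.43934222 -1.94044927  5.73071713] 0.1622074253490506
polar 0.07750787529024603 -27.758218094983338
shift [-40.9 -41.5 -24.4] spin 0.4 cur yaw 63.4
```

View pics/s17.png

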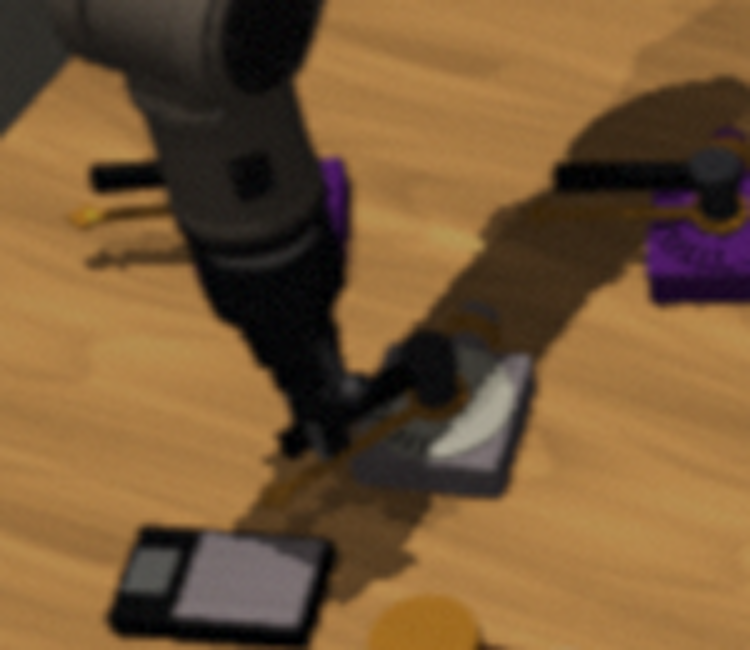

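Call:
step_arm(targets=[[0,0,0,0,0.8],[0,0,0,0,0.5],[0,0,0,0,0.5],[0,0,0,0,0.5],[0,0,-15,0,0.5],[0,0,-45,0,0.5],[0,0,-85,0,0.5],[0,0,-125,0,0.5],[0,0,-150,0,0.5],[40,0,-150,0,0.5],[80,0,-150,0,0.5],[120,0,-150,0,0.5],[150,0,-150,0,0.5],[150,0,-150,0,0.5],[150,0,-150,0,0.5]])

```text
t: 32.83
eef_pos: [0.6218, -0.244, 0.2256]
tool_rot: [0.0, 0.85, 0.527, 0.001]
contact_force: [-0.6, -1.3, 0.4]
gripper_width: 0.5
```

```bash
python3 - <<'E'
from h import *
print(bot.get_obs()["contact_force"])
s=cam("scene");crop(s,125,195,150,220,8,"s18.png");t=cam("top");crop(t,350,420,170,240,8,"t18.png")
cv2.imwrite("pics/v18.png",np.hstack([cv2.resize(cv2.imread("pics/s18.png"),(400,400)),cv2.resize(cv2.imread("pics/t18.png"),(400,400))]))
for n,c in(("scene",s),("top",t)):
    W=c["W"];z=W[...,2]
    A=np.array([.487,-.346]);r=np.hypot(W[...,0]-A[0],W[...,1]-A[1])
    for nm,lo,hi,r0,r1 in(("lever",.066,.08,.03,.105),("ptr",.03,.043,.09,.125)):
        m=(z>lo)&(z<hi)&(r>r0)&(r<r1)&(W[...,0]>.5)
        w=W[m]
        if len(w)<3: print(nm,len(w));continue
        d=cv2.fitLine(w[:,:2].astype(np.float32),cv2.DIST_HUBER,0,.001,.001).ravel()
        e=w[:,:2].mean(0)-A
        print(n,nm,len(w),w.mean(0),"line yaw",np.degrees(np.arctan(d[1]/d[0])),"from axis",np.degrees(np.arctan2(e[1],e[0])))
E
```

```text
[-0.55288049 -1.27368018  0.36410057]
scene lever 130 [ 0.54996993 -0.37606447  0.07310644] line yaw -28.116749 from axis -25.52175743549321
scene ptr 49 [ 0.58453524 -0.39460052  0.03766879] line yaw -21.744703 from axis -26.486469561237822
lever 0
ptr 0
```

View pics/v18.png

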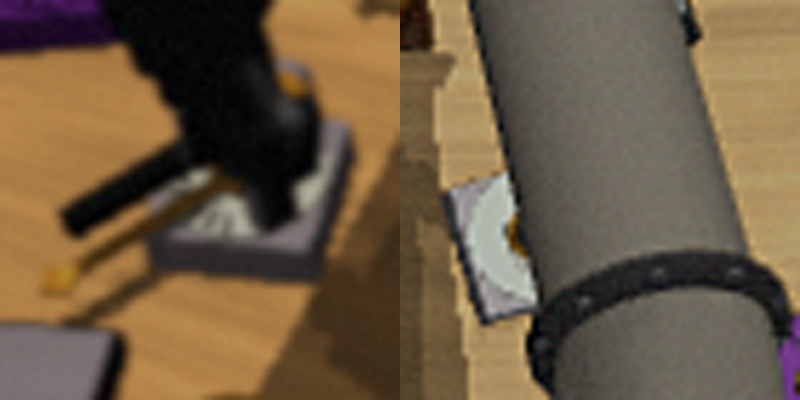

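```bash
python3 - <<'E'
from h import *
go(.5,.02,.3)
E
```

```text
shift [ 185.5 -228.1  -75.5] spin 0 cur yaw 63.3
```

Call:
step_arm(targets=[[15,-19,-15,0,0.5],[37,-46,-30,0,0.5],[59,-72,-45,0,0.5],[81,-99,-60,0,0.5],[103,-126,-75,0,0.5],[125,-153,-75,0,0.5],[147,-180,-75,0,0.5],[168,-206,-75,0,0.5],[180,-222,-75,0,0.5],[185,-228,-75,0,0.5],[185,-228,-75,0,0.5],[185,-228,-75,0,0.5]])

```text
t: 33.93
eef_pos: [0.5006, 0.0184, 0.2995]
tool_rot: [0.001, 0.852, 0.524, -0.0]
contact_force: [0.5, -0.1, 0.2]
gripper_width: 0.499
```

```bash
python3 - <<'E'
from h import *
s=cam("scene");crop(s,125,195,150,220,8,"s19.png");t=cam("top");crop(t,350,420,170,240,8,"t19.png")
cv2.imwrite("pics/v19.png",np.hstack([cv2.resize(cv2.imread("pics/s19.png"),(400,400)),cv2.resize(cv2.imread("pics/t19.png"),(400,400))]))
crop(s,0,560,60,420,1.4,"s20.png")
for n,c in(("scene",s),("top",t)):
    W=c["W"];z=W[...,2]
    A=np.array([.487,-.346]);r=np.hypot(W[...,0]-A[0],W[...,1]-A[1])
    for nm,lo,hi,r0,r1 in(("lever",.066,.08,.03,.105),("ptr",.03,.043,.09,.125)):
        m=(z>lo)&(z<hi)&(r>r0)&(r<r1)&(W[...,0]>.5)
        w=W[m]
        if len(w)<3: print(nm,len(w));continue
        d=cv2.fitLine(w[:,:2].astype(np.float32),cv2.DIST_HUBER,0,.001,.001).ravel()
        e=w[:,:2].mean(0)-A
        print(n,nm,len(w),w.mean(0),"line yaw",np.degrees(np.arctan(d[1]/d[0])),"from axis",np.degrees(np.arctan2(e[1],e[0])))
    m=(z>.055)&(z<.12)&(W[...,0]>.47)&(W[...,0]<.67)&(W[...,1]>.075)&(W[...,1]<.25)
    w=W[m];k=np.linalg.lstsq(np.c_[w[:,:2],np.ones(len(w))],w[:,2],rcond=None)[0];print("lid",k[:2],np.median(w[:,2]))
    m=(z>.04)&(z<.054)&(np.hypot(W[...,0]-.66,W[...,1]+.178)<.038);print("tested",cv2.minEnclosingCircle(W[m][:,:2].astype(np.float32)*1000))
E
```

```text
scene lever 132 [ 0.54801135 -0.37524572  0.07304469] line yaw -24.118484 from axis -25.610674488052776
scene ptr 49 [ 0.58493644 -0.39450374  0.03789468] line yaw -24.540367 from axis -26.34725117120236
lid [ 0.00126217 -0.00046357] 0.06782893412670248
tested ((660.3901977539062, -178.45094299316406), 29.681562423706055)
top lever 70 [ 0.54435674 -0.37644518  0.07406073] line yaw -28.85098 from axis -27.959537017391913
top ptr 10 [ 0.58987934 -0.3972464   0.03641086] line yaw -46.501617 from axis -26.47887794276986
lid [-0.00146766 -0.00159443] 0.06812529919404639
tested ((659.0368041992188, -179.97274780273438), 29.208026885986328)
```

View pics/v19.png

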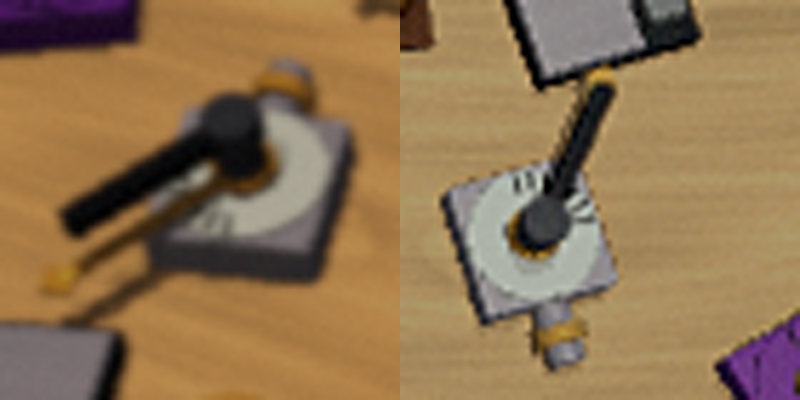

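View pics/s20.png

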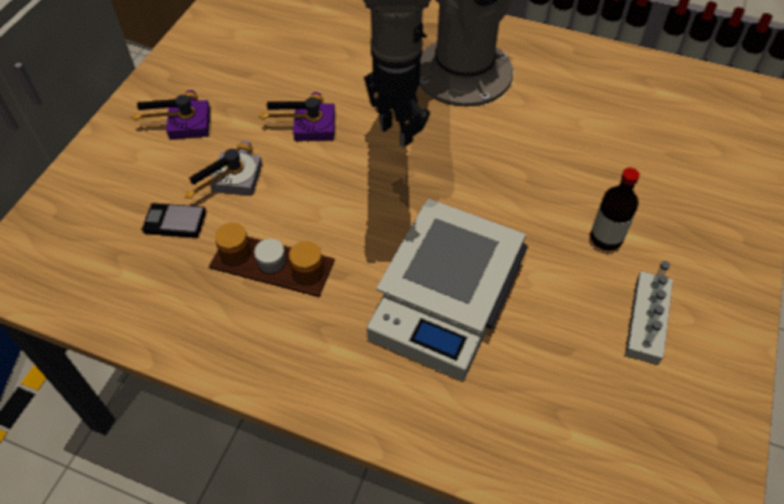

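```bash
python3 - <<'E'
from h import *
print(bot.get_obs()["joint_vel"].round(3)); print(bot.hand_in())
E
```

```text
[-0.001  0.005 -0.003  0.002 -0.006 -0.    -0.002]
the job is handed in; nothing more can be done
None
```

The job is done and handed in at about 34 s of the 210 s allowed; the hand-in reports no verdict.

- **Pots:** the tested pot stands on the board at about (0.660, -0.179), within 2–3 mm of the midpoint between the jars. I found two waiting pots, and both stood upright on the tray floor in the last view before the lid went down. I could not see them after that.
- **Lid:** it went over the catch, and pressing further raised the force to 37 N with almost no movement. Afterwards it measured flat, with a slope of about 0.001 to 0.002 and its top at 68 mm.
- **Lever:** I gripped it, turned it about 45° and released it. In the scene view it lies within 1° of the set pointer. In the top view it differs by 1.5° to 2.4°. The top view's pointer line fit was unusable because only 10 pixels of the pointer showed, so I took its angle from the valve axis instead.
- **Other things:** the last picture shows the jars, scale, tube rack, bottle and purple valves looking undisturbed, and the arm clear of everything. I did not measure them again.

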